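Set a kiln load: setter tiles under the mugs, vases into the saggar, lid on

ROBOT

A 6-joint arm with a two-finger parallel gripper is mounted at the origin on the work surface. World frame = base frame: x ahead of the robot, y to its left, z up, the work surface at z = 0. Lengths are in m, angles in degrees, forces in N, time in s.
With the tool pointing down it reaches from about 0.4 to 0.825 m from the base axis. Payload 7 kg.
Tool frame: the origin (TCP) lies midway between the tips of the shut fingers; the grasp point (between the pads) lies 19 mm behind it; z points along the fingers, y is the line along which they close (so a half turn about z gives the same grasp; the last joint's range is limited). The gripper opens to 88 mm and grips with 3 to 60 N. Pads are 19 mm wide; open, the fingers measure 130 mm over their backs; the gripper's body (78 mm by 193 mm) begins 47 mm behind the grasp point.
Start: joints at [88.986, 20.546, 0.682, 0, -70.136, -16.507], TCP at [0.203, 0.644, 0.227] pointing down, gripper open.
Joint ranges: [-176.03, 176.03], [-82.01, 121.73], [-58.28, 71.71], [-173.87, 95.51], [-174.79, -0.11], [-173.66, 173.66]. Speed limits (degrees/s): [136.94, 136.94, 172.46, 180, 180, 180].

INTERFACE

Orientations are given as a 3x3 rotation matrix whose columns are the frame's x, y, z axes.
In Python, from rig import robot gives the robot as it stands. Calls block until the motion is done:
- robot.goto(position, orientation): joint-space move of the TCP to a pose.
- robot.servo_line(position, ori=None, speed=0.15): straight line of the TCP; ori=None keeps the orientation; speed is the mean speed in m/s.
- robot.movej(angles): joint-space move.
- robot.move_gripper(opening): opening from 0.0 (shut) to 1.0 (fully open); the grip force is fixed at half the most; returns when the fingers have stopped.
- robot.dwell(seconds).
- robot.ik(position, orientation): joint angles nearest the present ones, or None.
- robot.grab_frame(name): name is "scene" or "side" or "wrist"; returns (picture, depth): 420x560x3 uint8, red, green, blue; 420x560 float32, m along the optical axis (not along the pixel's ray), 0 where there is no reading.
- robot.camera_info(name): a dict with "vfov" (degrees; the focal length in pixels is half the picture's height over the tangent of half this angle, whatever the lens; pixels are square), "cx", "cy" (the principal point, pixels), "view" (4x4, takes a point from world to camera coordinates); the wrist camera has in their place "T_tool_cam" (4x4, takes a point from camera to tool coordinates, whose origin is the TCP and whose axes are the flange's). Camera axes: x right, y down, z forward; pixel columns grow to the right and rows downward; lengths in m; the calibration is good to about 2 mm. A picture is of the moment at which its call begins: read the wrist's pose just before it. camera_info takes no time and is no camera call.
A pose or a line that the arm cannot do raises robot.Unreachable and nothing moves.
- robot.job_done(): hands the job in; it is judged then, once.
Readings, each from a call of its own:
- robot.read_t(): time.
- robot.read_qpos(): joint angles.
- robot.read_qvel(): joint speeds.
- robot.read_effort(): joint torques, N m.
- robot.read_position(): TCP position.
- robot.read_tcp_rot(): TCP orientation.
- robot.read_force(): force on the tool from outside, world axes, zero at the start.
- robot.read_ft_torque(): the same for the moment, N m.
- robot.read_grip_width(): opening from 0.0 (shut) to 1.0 (fully open).
- robot.read_finger_force(): force on a finger pad.
Only numpy, scipy, OpenCV 4.12 (cv2) and the standard library are available. Lean on these libraries where they do the work, as an engineer would, in place of code of your own. Each camera call takes 0.05 s, during which the arm holds its last target. There are 200 camera calls.

TASK

Set the next kiln load. For every glazed mug on the bench lay one setter tile flat on the kiln tray and stand the mug upright on it, its whole foot on its own tile and no mug touching another. Take the lid off the saggar and set it aside on the bench, lower the round vases gently into the saggar so that they stand upright on its floor, never letting them drop, and then put the lid back, square and covering the whole mouth. Leave the rest of the bench as it is; a spare tile may stay where it is.

Things in the scene. Friction and masses are not known exactly. Their poses are not given: they have to be found in the camera images.
- tray: Kiln tray, pale buff cordierite, fixed during a run, 160 mm along its x and 330 mm along its y. Floor 10 mm above the bench; a rim 10 mm wide stands 8 mm above the floor all round, so the floor measures 140 x 310 mm. Origin: centre of its underside.
- saggar: Saggar: open rectangular fireclay box, fixed during a run, outside 148 mm (its x) by 194 mm (its y) by 124 mm high, walls and floor 12 mm thick, so inside 124 x 170 mm and 112 mm deep; there is room for both vases side by side along y. Origin: centre of its underside.
- lid: Loose lid of the saggar, lying on it at the start: flat fireclay slab 148 mm (x) by 194 mm (y) by 12 mm, with a bar handle 24 mm wide (x), 70 mm long (y) and 36 mm high in the middle of its top (top of the handle 48 mm above the underside). Flat underneath; it just lies on the saggar's walls, underside 124 mm above the bench. The near left part of the bench (about x = 0.43, y = 0.39 m) is clear at the start and has room for it. 0.6 kg. Origin: centre of its underside.
- tile1: Setter tile 1: flat cordierite tile 64 mm (its x) by 84 mm (its y) by 12 mm thick, about 0.125 kg. Origin: centre of its underside. At the start the three tiles lie flat in one stack, tile 3 on top, tile 1 at the bottom, slightly askew. All tiles are alike.
- tile2: Setter tile 2: flat cordierite tile 64 mm (its x) by 84 mm (its y) by 12 mm thick, about 0.125 kg. Origin: centre of its underside. At the start the three tiles lie flat in one stack, tile 3 on top, tile 1 at the bottom, slightly askew. All tiles are alike.
- tile3: Setter tile 3: flat cordierite tile 64 mm (its x) by 84 mm (its y) by 12 mm thick, about 0.125 kg. Origin: centre of its underside. At the start the three tiles lie flat in one stack, tile 3 on top, tile 1 at the bottom, slightly askew. All tiles are alike.
- mug1: Small mug, glazed sage green, 62 mm high, outer diameter 50 mm at the foot widening evenly to 62 mm at the rim, wall 4 mm; loop handle on its +y side, reaching 59 mm from the axis. About 0.18 kg. Origin: centre of the foot's underside, z up. May be absent.
- mug2: Small mug, glazed slate blue, 62 mm high, outer diameter 50 mm at the foot widening evenly to 62 mm at the rim, wall 4 mm; loop handle on its +y side, reaching 59 mm from the axis. About 0.18 kg. Origin: centre of the foot's underside, z up. May be absent.
- mug3: Small mug, glazed rose pink, 62 mm high, outer diameter 50 mm at the foot widening evenly to 62 mm at the rim, wall 4 mm; loop handle on its +y side, reaching 59 mm from the axis. About 0.18 kg. Origin: centre of the foot's underside, z up. May be absent.
- vase1: Round-bellied bud vase, terracotta red, 105 mm high: foot 36 mm across, belly 59 mm across at 30 mm up, straight neck 20 mm across from 64 to 98 mm up, flaring to a 27 mm lip at the top. Brittle; about 0.2 kg. Origin: centre of the foot, z up. May be absent (at least one vase is there).
- vase2: Round-bellied bud vase, cream, 105 mm high: foot 36 mm across, belly 59 mm across at 30 mm up, straight neck 20 mm across from 64 to 98 mm up, flaring to a 27 mm lip at the top. Brittle; about 0.2 kg. Origin: centre of the foot, z up. May be absent (at least one vase is there).
- sanding_block: Bystander: buff sanding block 55 x 100 x 24 mm, loose.
- brush: Bystander: brush 170 mm long, loose, beyond the vases.
- kiln_post: Bystander: square kiln post 38 x 110 x 38 mm lying down, beyond the tray.
- glaze_jar: Bystander: glaze jar 64 mm across, 95 mm high, beyond the tray.
- rib: Bystander: flat wooden rib 55 x 105 x 7 mm, near the robot.
Things that resemble listed ones, but are neither listed nor needed, are in the scene too. What is shaped like the lid but green is not meant.

How it is judged:
By the outcome, as a careful person would: the job done as asked, in the order asked, and still so for the second after the job is handed in, with the robot touching nothing.
Of mug1, mug2, mug3 only 2 to 3 are there at a start; the rules pass over those that are not, and their reading is None.
Of vase1, vase2 only 1 to 2 are there at a start; the rules pass over those that are not, and their reading is None.
At some moment in a run one of lid, mug1, mug2, mug3 may be knocked a few centimetres aside while the robot is not near it.
It also fails if it takes over 210 s, if anything falls off the work surface, if the arm or the gripper's body presses on something with over 40 N, if the wrist force passes 120 N, or if a joint passes its speed limit or range.

## Working session

There is one attempt and no reset: what is moved stays moved. The work goes in short steps, each a Python script; the robot and the scene stay as the last script left them, time stands still between calls to the robot, and variables do not carry over. Pictures are saved under pics/ and viewed, at most 14 in all, crops included, and the job is handed in when it is done.

```bash
ls; mkdir -p pics; python3 - <<'E'
from rig import robot
import cv2,numpy as np
for n in ("scene","side","wrist"):
    p,d=robot.grab_frame(n); cv2.imwrite(f"pics/{n}0.png",p[:,:,::-1]); np.save(f"pics/{n}0.npy",d)
    print(n,{k:np.round(v,3).tolist() for k,v in robot.camera_info(n).items() if not isinstance(v,str)}, (d>0).mean())
print(robot.read_tcp_rot().round(3) if hasattr(robot.read_tcp_rot(),'round') else robot.read_tcp_rot(), robot.read_t())
E
```

```text
pics
scene {'vfov': 48.577, 'cx': 272.015, 'cy': 209.214, 'view': [[0.299, 0.954, 0.005, -0.198], [0.636, -0.196, -0.746, -0.233], [-0.711, 0.227, -0.666, 1.915], [0.0, 0.0, 0.0, 1.0]]} 0.9905399659863946
side {'vfov': 51.345, 'cx': 283.899, 'cy': 212.93, 'view': [[0.912, -0.409, -0.021, -0.421], [-0.24, -0.492, -0.837, 0.222], [0.332, 0.768, -0.547, 1.022], [0.0, 0.0, 0.0, 1.0]]} 0.9960289115646258
wrist {'vfov': 61.532, 'cx': 281.898, 'cy': 215.174, 'T_tool_cam': [[-0.0, -0.968, -0.253, 0.068], [1.0, -0.0, -0.0, -0.0], [0.0, -0.253, 0.968, -0.158], [0.0, 0.0, 0.0, 1.0]]} 0.9962074829931973
[[ 0.954 -0.301 -0.   ]
 [-0.301 -0.954 -0.001]
 [ 0.     0.001 -1.   ]] 0.15
```

View pics/scene0.png

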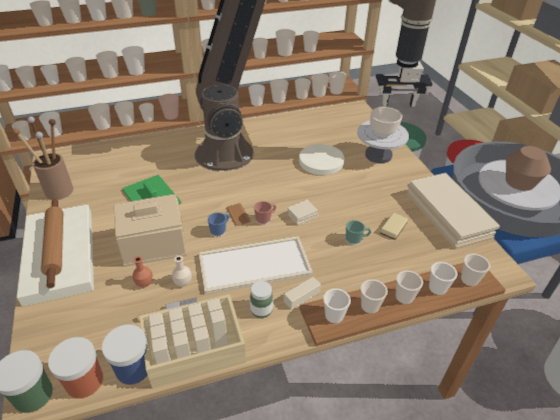

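View pics/side0.png

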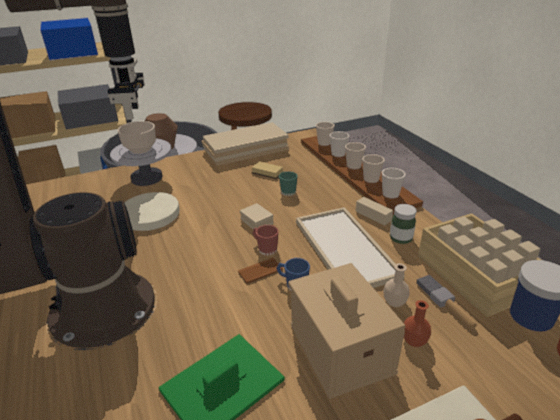

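The scene view shows three mugs: blue (218,223), pink (263,212) and green (355,232). It also shows the red vase (143,272) and cream vase (181,272), the lidded saggar (150,225), the tile stack (303,211) and the tray (255,264). The green lid look-alike is at (150,192) and the white cups at the right are decoys. Next I measure these.

```bash
cat > h.py <<'E'
from rig import robot
import cv2,numpy as np
def cloud(name, tag=None):
    """picture, world point per pixel (nan where no depth)"""
    if name=="wrist": R=np.array(robot.read_tcp_rot()); p0=np.array(robot.read_position())
    p,d=robot.grab_frame(name); i=robot.camera_info(name)
    if tag: cv2.imwrite(f"pics/{tag}.png",p[:,:,::-1])
    f=210/np.tan(np.radians(i["vfov"])/2)
    v,u=np.mgrid[:420,:560]
    c=np.stack([(u-i["cx"])/f*d,(v-i["cy"])/f*d,d,np.ones_like(d)],-1)
    if name=="wrist":
        T=np.eye(4);T[:3,:3]=R;T[:3,3]=p0; T=T@np.array(i["T_tool_cam"])
    else: T=np.linalg.inv(np.array(i["view"]))
    w=(c@T.T)[...,:3]; w[d<=0]=np.nan
    return p,w
def box(w,u0,v0,u1,v1,z0,z1,p=None,m=None):
    q=w[v0:v1,u0:u1].reshape(-1,3); k=(q[:,2]>z0)&(q[:,2]<z1)
    if m is not None: k&=m[v0:v1,u0:u1].ravel()
    return q[k]
def rect(q):
    r=cv2.minAreaRect((q[:,:2]*1000).astype(np.float32)); b=cv2.boxPoints(r)
    # long-axis direction, degrees from world x, mod 180
    e=b[1]-b[0]; g=b[2]-b[1]; L=e if np.hypot(*e)>np.hypot(*g) else g
    return np.round(np.array(r[0])/1000,4),np.round(sorted(r[1]),1),round(np.degrees(np.arctan2(L[1],L[0]))%180,1)
def circ(q,r=None):
    """least-squares circle"""
    from scipy.optimize import least_squares
    c=q[:,:2].mean(0)
    if r: s=least_squares(lambda x:np.hypot(*(q[:,:2]-x[:2]).T)-r,c,loss="soft_l1",f_scale=.001)
    else: s=least_squares(lambda x:np.hypot(*(q[:,:2]-x[:2]).T)-x[2],[*c,.03],loss="soft_l1",f_scale=.001)
    return s.x
def down(yaw):
    """tool down, finger closing line (tool y) along yaw degrees from world x"""
    a=np.radians(yaw); y=np.array([np.cos(a),np.sin(a),0]); z=np.array([0,0,-1.]); x=np.cross(y,z)
    return np.stack([x,y,z],1)
E
python3 - <<'E'
from h import *
from scipy.optimize import least_squares
p,w=cloud("scene"); p2,w2=cloud("side")
def show(n,q): print(n,len(q),np.round(np.percentile(q,[2,50,98],axis=0),3).tolist() if len(q) else "", rect(q) if len(q)>5 else "")
show("lidtop",box(w,110,190,195,245,.128,.142))
show("handle",box(w,110,190,195,245,.16,.18)); show("handle_s",box(w2,280,260,400,330,.16,.18))
show("lidtop_s",box(w2,280,250,410,350,.128,.142))
show("stack",box(w,280,195,325,225,.03,.042)); show("stack_s",box(w2,235,200,280,240,.03,.042))
show("tray",box(w,190,235,320,295,.014,.024))
show("tray_s",box(w2,290,205,400,300,.014,.024))
show("bench",box(w,300,150,420,190,-.02,.02))
for n,b,s in [("blue",(203,205,235,240),(275,255,318,285)),("pink",(248,198,280,226),(245,222,285,260)),("green",(340,215,375,248),(270,168,305,200))]:
    for k,ww,bb in (("c",w,b),("s",w2,s)):
        q=box(ww,*bb,.04,.07); show(n+k,q)
for n,b,s in [("red",(128,250,158,290),(398,295,436,350)),("cream",(168,250,196,290),(380,260,414,310))]:
    for k,ww,bb in (("c",w,b),("s",w2,s)):
        q=box(ww,*bb,.068,.098); show(n+k,q)
        q=box(ww,*bb,.012,.06); 
        # sphere-like belly: circle fit w/ r from height
        x=least_squares(lambda x:np.hypot(*(q[:,:2]-x).T)-np.interp(q[:,2],[0,.03,.064],[.018,.0295,.0105]),q[:,:2].mean(0),loss="soft_l1",f_scale=.002).x; print(" axis",x.round(4))
E
```

```text
lidtop 1827 [[0.372, -0.429, 0.129], [0.46, -0.339, 0.135], [0.516, -0.243, 0.14]] (array([ 0.4408, -0.3365]), array([158.9, 193.8]), np.float32(88.3))
handle 164 [[0.433, -0.369, 0.16], [0.448, -0.336, 0.169], [0.456, -0.303, 0.174]] (array([ 0.4432, -0.3359]), array([26.1, 68.9]), np.float32(89.6))
handle_s 429 [[0.424, -0.371, 0.161], [0.432, -0.343, 0.171], [0.446, -0.305, 0.174]] (array([ 0.4352, -0.3371]), array([24., 70.]), np.float32(88.9))
lidtop_s 5322 [[0.362, -0.433, 0.131], [0.422, -0.362, 0.137], [0.506, -0.245, 0.141]] (array([ 0.4354, -0.3363]), array([148.7, 197.3]), np.float32(88.7))
stack 308 [[0.422, 0.133, 0.03], [0.458, 0.173, 0.034], [0.494, 0.217, 0.038]] (array([0.457 , 0.1746]), array([68.2, 89.4]), np.float32(104.3))
stack_s 449 [[0.409, 0.056, 0.031], [0.444, 0.163, 0.037], [0.483, 0.215, 0.04]] (array([0.4459, 0.1217]), array([ 82.8, 200.7]), np.float32(87.2))
tray 729 [[0.543, -0.213, 0.014], [0.653, -0.06, 0.017], [0.792, 0.116, 0.022]] (array([ 0.6288, -0.0418]), array([241.1, 384. ]), np.float32(69.8))
tray_s 1011 [[0.538, -0.213, 0.014], [0.659, -0.0
[... 1123 characters left out ...]
103.2))
redc 53 [[0.52, -0.406, 0.069], [0.603, -0.383, 0.081], [0.606, -0.374, 0.097]] (array([ 0.5624, -0.3977]), array([18.1, 95.1]), np.float32(21.1))
 axis [ 0.5749 -0.379 ]
reds 143 [[0.498, -0.436, 0.069], [0.582, -0.391, 0.084], [0.595, -0.378, 0.097]] (array([ 0.5439, -0.4064]), array([ 18.8, 109. ]), np.float32(26.6))
 axis [ 0.5883 -0.3836]
creamc 47 [[0.629, -0.281, 0.07], [0.635, -0.272, 0.084], [0.64, -0.262, 0.096]] (array([ 0.6348, -0.2717]), array([10.8, 19.4]), np.float32(89.1))
 axis [ 0.6264 -0.2717]
creams 99 [[0.611, -0.281, 0.069], [0.615, -0.278, 0.082], [0.627, -0.267, 0.097]] (array([ 0.617 , -0.2751]), array([14.1, 20. ]), np.float32(133.9))
 axis [ 0.6199 -0.2707]
```

```bash
python3 - <<'E'
from h import *
for i,(x,y) in enumerate([(.50,.14),(.52,-.22)]):
    for yaw in (90,-90):
        if robot.ik([x,y,.33],down(yaw)) is not None: break
    robot.goto([x,y,.33],down(yaw)); print(yaw,robot.read_position(),robot.read_qpos())
    p,w=cloud("wrist",f"w{i}"); np.savez(f"pics/w{i}.npz",p=p,w=w)
print(robot.read_t())
E
```

```text
90 [0.49996856 0.14046828 0.32981564] [ 3.73626143e+01  2.69689431e+00 -8.73144817e+00 -5.58299373e-03
 -7.85847972e+01 -1.27289525e+02]
90 [ 0.52028507 -0.21920813  0.32998407] [-2.99508379e+00  7.23185223e+00 -3.65376950e+00 -1.17816376e-02
 -7.91075302e+01 -8.69624374e+01]
3.825
```

View pics/w0.png

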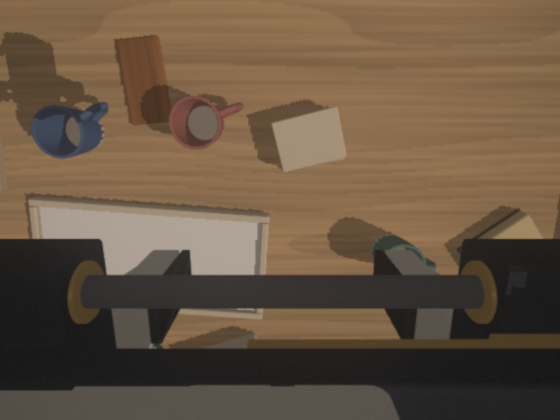

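View pics/w1.png

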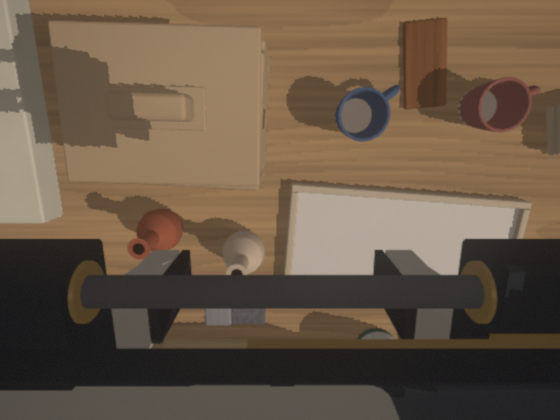

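w0 shows the blue mug (65,130), pink mug (197,122), tile stack (310,140), tray edges and half-hidden green mug (405,250). w1 shows the lid handle (165,105), red vase lip (140,248) and cream vase lip (237,270). I'll fit these from the wrist points.

```bash
cat >> h.py <<'E'
def mug(p,w,col):
    """axis x,y and handle direction (deg) from coloured points; col in blue,pink,green"""
    h=cv2.cvtColor(p,cv2.COLOR_RGB2HSV); H,S,V=[h[...,i].astype(int) for i in range(3)]
    m={"blue":(H>100)&(H<130)&(S>90),"pink":((H>168)|(H<4))&(S>60)&(V>50),"green":(H>70)&(H<100)&(S>50)}[col]
    m=cv2.morphologyEx(m.astype(np.uint8),cv2.MORPH_OPEN,np.ones((2,2)))>0
    m&=(w[...,2]>-.01)&(w[...,2]<.11)&(w[...,0]>.35)&(w[...,0]<.8)
    n,l,s,c=cv2.connectedComponentsWithStats(m.astype(np.uint8)); k=1+np.argmax(s[1:,4]); q=w[l==k]
    z1=np.percentile(q[:,2],99); r=q[q[:,2]>z1-.004]   # rim
    c=circ(r,.029); d=q[:,:2]-c; f=np.hypot(*d.T)>.038
    a=np.degrees(np.arctan2(*d[f].mean(0)[::-1])) if f.sum()>3 else None
    return c.round(4),None if a is None else round(a,1),round(z1,4),len(q),len(r),int(f.sum()),l==k
E
python3 - <<'E'
from h import *
a=np.load("pics/w0.npz");p,w=a["p"],a["w"]; b=np.load("pics/w1.npz");p1,w1=b["p"],b["w"]
q=box(w,255,95,360,185,.026,.046); print("stack",rect(q),np.percentile(q[:,2],[5,50,95]).round(4))
print("bench z",np.nanmedian(w[50:90,330:500,2]),np.nanmedian(w1[40:150,280:320,2]))
for n,pp,ww in (("w0",p,w),("w1",p1,w1)):
    for c in ("blue","pink"): print(n,c,mug(pp,ww,c)[:-1])
q=box(w1,90,70,220,150,.162,.182); print("handle",rect(q))
q=box(w1,30,10,290,200,.125,.145); print("lid",rect(q),np.median(q[:,2]))
for n,bb in (("red",(115,225,170,265)),("cream",(215,250,255,285))):
    q=box(w1,*bb,.10,.115); print(n,"lip",len(q),circ(q,.0125) if len(q)>5 else "",q.mean(0),rect(q) if len(q)>5 else "")
# tray rim: points at 18 mm
for ww,bb,n in ((w,(20,185,285,325),"w0"),(w1,(270,175,540,285),"w1")):
    v,u=np.mgrid[:420,:560]
    k=(np.abs(ww[...,2]-.018)<.0035)&(u>bb[0])&(u<bb[2])&(v>bb[1])&(v<bb[3]); q=ww[k]
    print(n,"tray",len(q),rect(q), q.min(0).round(3),q.max(0).round(3))
    k=(np.abs(ww[...,2]-.010)<.004)&(u>bb[0]+20)&(u<bb[2]-25)&(v>bb[1]+20)&(v<238); print(" floor z",np.median(ww[k][:,2]))
E
```

```text
stack (array([0.4541, 0.1744]), array([66.5, 84.1]), np.float32(104.1)) [0.0349 0.0363 0.0378]
bench z 0.0004999117791498753 0.0004619957262759766Traceback (most recent call last):
  File "<stdin>", line 6, in <module>
  File "h.py", line 42, in mug
    n,l,s,c=cv2.connectedComponentsWithStats(m.astype(np.uint8)); k=1+np.argmax(s[1:,4]); q=w[l==k]
                                                                      ~~~~~~~~~^^^^^^^^^
    return _wrapfunc(a, 'argmax', axis=axis, out=out, **kwds)
    return bound(*args, **kwds)
ValueError: attempt to get argmax of an empty sequence
```

```bash
cat > m.py <<'E'
from h import *
a=np.load("pics/w0.npz");p,w=a["p"],a["w"]; b=np.load("pics/w1.npz");p1,w1=b["p"],b["w"]
for n,pp,ww,u,v in (("blue",p,w,50,140),("pink",p,w,180,130),("green",p,w,400,245),("blue1",p1,w1,345,110)):
    print(n,pp[v,u],cv2.cvtColor(pp,cv2.COLOR_RGB2HSV)[v,u],ww[v,u].round(3))
for n,pp,ww in (("w0",p,w),("w1",p1,w1)):
    for c in ("blue","pink"):
        try: print(n,c,mug(pp,ww,c)[:-1])
        except Exception as e: print(n,c,e)
q=box(w1,90,70,220,150,.162,.182); print("handle",rect(q))
q=box(w1,30,10,290,200,.125,.145); print("lid",rect(q),np.median(q[:,2]))
for n,bb in (("red",(115,225,170,265)),("cream",(215,250,255,285))):
    q=box(w1,*bb,.10,.115); print(n,"lip",len(q),circ(q,.0125) if len(q)>5 else "",q.mean(0),rect(q) if len(q)>5 else "")
for ww,bb,n in ((w,(20,185,285,325),"w0"),(w1,(270,175,540,285),"w1")):
    v,u=np.mgrid[:420,:560]
    k=(np.abs(ww[...,2]-.018)<.0035)&(u>bb[0])&(u<bb[2])&(v>bb[1])&(v<bb[3]); q=ww[k]
    print(n,"tray",len(q),rect(q), q.min(0).round(3),q.max(0).round(3))
    k=(np.abs(ww[...,2]-.010)<.004)&(u>bb[0]+20)&(u<bb[2]-25)&(v>bb[1]+20)&(v<238); print(" floor z",np.median(ww[k][:,2]))
E
python3 m.py
```

```text
blue [61 68 83] [110  68  83] [ 0.453 -0.148  0.041]
pink [112  72  63] [  6 112 112] [0.441 0.014 0.038]
green [76 90 77] [62 40 90] [0.583 0.291 0.063]
blue1 [116 103  91] [ 14  55 116] [ 0.436 -0.137  0.009]
w0 blue attempt to get argmax of an empty sequence
w0 pink attempt to get argmax of an empty sequence
w1 blue attempt to get argmax of an empty sequence
w1 pink attempt to get argmax of an empty sequence
handle (array([ 0.4388, -0.3371]), array([24. , 69.5]), np.float32(88.5))
lid (array([ 0.4403, -0.3377]), array([151.6, 194.3]), np.float32(88.3)) 0.13636528630428613
red lip 378 [ 0.5932788  -0.38497781] [ 0.59283662 -0.38461246  0.10536744] (array([ 0.593 , -0.3847]), array([25.1, 25.3]), np.float32(29.9))
cream lip 182 [ 0.62918689 -0.27262502] [ 0.61903349 -0.27272102  0.10549181] (array([ 0.6183, -0.2728]), array([12.7, 23.6]), np.float32(89.6))
w0 tray 2980 (array([ 0.6243, -0.0486]), array([160.4, 330.5]), np.float32(85.7)) [ 0.533 -0.211  0.015] [0.716 0.121 0.021]
 floor z 0.010670048021427014
w1 tray 2624 (array([ 0.6101, -0.047 ]), array([131.2, 330.7]), np.float32(85.7)) [ 0.533 -0.216  0.015] [0.663 0.122 0.021]
 floor z 0.010827455332944269
```

```bash
cat >> h.py <<'E'
TC=np.array([.6243,-.0486]); TY=85.7
tv=np.array([np.cos(np.radians(TY)),np.sin(np.radians(TY))])
def go(xy,z,yaw,half=True):
    """joint move to tool-down pose, choosing the half turn nearest the present joints"""
    q0=np.array(robot.read_qpos()); best=None
    for y in ((yaw,yaw+180) if half else (yaw,)):
        q=robot.ik([*xy,z],down(y))
        if q is not None:
            c=np.abs(np.array(q)-q0).max()
            if best is None or c<best[0]: best=(c,y,q)
    robot.movej(best[2]); return best[1]
def line(xy,z,yaw=None,speed=.2): robot.servo_line([*xy,z],None if yaw is None else down(yaw),speed)
def near(w,c,r,z0,z1):
    q=w.reshape(-1,3); return q[(np.hypot(q[:,0]-c[0],q[:,1]-c[1])<r)&(q[:,2]>z0)&(q[:,2]<z1)]
def tile_pose(ztop,c=(.454,.174)):
    p,w=cloud("wrist"); q=near(w,c,.075,ztop-.004,ztop+.004); return rect(q)
def tile_move(c,yawlong,zb,slot,free):
    y=go(c,.16,yawlong-90); robot.move_gripper(.98); line(c,zb+.003,speed=.15); robot.move_gripper(0)
    print("width mm",robot.read_grip_width()*88, "f",robot.read_finger_force())
    line(c,.16,speed=.2)
    s=TC+slot*tv; yt=TY-90; yt=min((yt,yt+180,yt-180),key=lambda a:abs(a-y))
    go(s,.12,yt,half=False); line(s,.030,speed=.2); line(s,.0145,speed=.04); print("fz",np.round(robot.read_force(),1))
    robot.move_gripper(free); line(s,.16,speed=.25)
def mug(w,g):
    r=near(w,g,.06,.055,.068); c=circ(r,.029); q=near(w,c,.07,.012,.056); d=q[:,:2]-c; f=(np.hypot(*d.T)>.040)
    a=np.degrees(np.arctan2(*d[f].mean(0)[::-1])) if f.sum()>3 else None
    return c.round(4),None if a is None else round(a,1),len(r),int(f.sum()),round(float(np.std(np.hypot(*(r[:,:2]-c).T))),4)
E
python3 - <<'E'
from h import *
a=np.load("pics/w0.npz");w=a["w"]; b=np.load("pics/w1.npz");w1=b["w"]
print("blue",mug(w,(.44,-.12)),mug(w1,(.44,-.12)),"pink",mug(w,(.428,.04)))
tile_move(np.array([.4541,.1744]),104.1,.024,.103,.82)
y=go((.46,.10),.28,14); print(y,robot.read_t()); 
if abs(y)>90: y=go((.46,.25),.28,194,False)
print(tile_pose(.024)); print(robot.read_t())
cloud("wrist","t1")
E
```

```text
blue (array([ 0.4432, -0.123 ]), np.float64(124.8), 852, 199, 0.0013) (array([ 0.4434, -0.1253]), np.float64(126.6), 680, 112, 0.0013) pink (array([0.4325, 0.0385]), np.float64(111.7), 674, 130, 0.0013)
width mm 63.736981672477675 f 30.000709891319275
fz [-0.5 -0.1 -1.3]
194 12.0917
(array([0.454 , 0.1759]), array([64. , 84.1]), np.float32(99.7))
12.7917
```

View pics/t1.png

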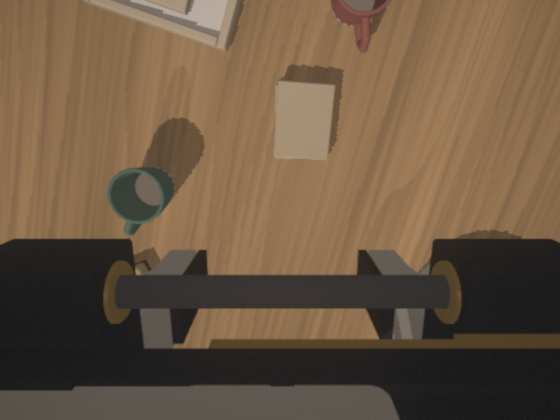

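The remaining stack is at (304,120) and measures 64x84, the green mug is at (138,195), and tile 3 lies in the tray at top left. On to the other two tiles.

```bash
python3 - <<'E'
from h import *
tile_move(np.array([.454,.1759]),99.7,.012,0,.82)
go((.46,.25),.28,194,False)
c,s,a=tile_pose(.012); print(c,s,a)
if 62<s[0]<68 and 82<s[1]<88:
    tile_move(c,a,0,-.103,.82)
go((.49,.28),.28,194,False); p,w=cloud("wrist","t2"); print("green",mug(w,(.61,.30)),"pink",mug(w,(.4325,.0385)))
# view the tray
go((.72,-.05),.32,90); p,w=cloud("wrist","t3")
for s in (.103,0,-.103):
    q=near(w,TC+s*tv,.051,.0195,.027); print(s,(TC+s*tv).round(4),rect(q),np.median(q[:,2]))
print("blue",mug(w,(.4432,-.123)),"pink",mug(w,(.4325,.0385)))
print(robot.read_t())
E
```

```text
width mm 63.77846181967915 f 30.000824332237244
fz [ 0.   0.  -1.7]
[0.4542 0.1773] [64.1 84.1] 102.7
width mm 63.68204185725483 f 29.99970942735672
fz [ 0.   0.2 -1.9]h.py:28: RuntimeWarning: Mean of empty slice.
  c=q[:,:2].mean(0)
  ret = um.true_divide(
Traceback (most recent call last):
  File "h.py", line 71, in mug
    r=near(w,g,.06,.055,.068); c=circ(r,.029); q=near(w,c,.07,.012,.056); d=q[:,:2]-c; f=(np.hypot(*d.T)>.040)
                                 ~~~~^^^^^^^^
  File "h.py", line 29, in circ
    if r: s=least_squares(lambda x:np.hypot(*(q[:,:2]-x[:2]).T)-r,c,loss="soft_l1",f_scale=.001)
            ~~~~~~~~~~~~~^^^^^^^^^^^^^^^^^^^^^^^^^^^^^^^^^^^^^^^^^^^^^^^^^^^^^^^^^^^^^^^^^^^^^^^
ValueError: Initial guess is outside of provided bounds
```

```bash
sed -i 's/    r=near(w,g,.06,.055,.068); c=circ/    r=near(w,g,.06,.055,.068)\n    if len(r)<100: return None\n    c=circ/' h.py; python3 - <<'E'
from h import *
p,w=cloud("wrist"); print("green",mug(w,(.61,.30)),"pink",mug(w,(.4325,.0385)))
go((.72,-.05),.32,90); p,w=cloud("wrist","t3")
for s in (.103,0,-.103):
    q=near(w,TC+s*tv,.051,.0195,.027); print(s,(TC+s*tv).round(4),rect(q) if len(q) else "",np.median(q[:,2]))
print("blue",mug(w,(.4432,-.123)),"pink",mug(w,(.4325,.0385)))
print(robot.read_t())
E
```

```text
green (array([0.6116, 0.2962]), np.float64(80.5), 833, 133, 0.0013) pink None
0.103 [0.632  0.0541] (array([0.6327, 0.054 ]), array([64.1, 84.3]), np.float32(85.7)) 0.022374686952059075
0 [ 0.6243 -0.0486] (array([ 0.6249, -0.0497]), array([64., 84.]), np.float32(85.7)) 0.02235125448267955
-0.103 [ 0.6166 -0.1513] (array([ 0.6172, -0.1521]), array([64. , 84.3]), np.float32(85.9)) 0.02230225460895663
blue None pink None
32.0833
```

View pics/t3.png

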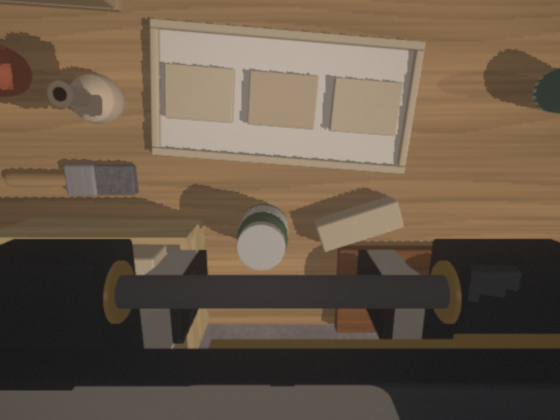

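All three tiles are flat, square and within 1 mm of target; cream lip at (60,93). Now the mugs, each with a fresh look before the grasp.

```bash
cat >> h.py <<'E'
def toolx(yaw): return down(yaw)[:2,0]
def lower(xy,z0,depth=.006,step=.001,thr=1.5):
    """creep down until contact; returns (z, force rise)"""
    robot.dwell(.15); f0=np.mean([robot.read_force()[2] for _ in range(3)])
    for k in range(1,int(depth/step)+1):
        line(xy,z0-k*step,speed=.02); df=robot.read_force()[2]-f0
        if df>thr: break
    return z0-k*step,round(df,2)
def pick_yaw(xy,yaw,xy2,yaw2):
    """half turn that serves both pick and place with least motion"""
    q0=np.array(robot.read_qpos()); best=None
    for h in (0,180,-180):
        a=robot.ik([*xy,.28],down(yaw+h)); b=robot.ik([*xy2,.16],down(yaw2+h))
        if a is None or b is None: continue
        c=np.abs(np.array(a)-q0).max()+np.abs(np.array(a)-np.array(b)).max()
        if best is None or c<best[0]: best=(c,h)
    return best[1]
def mug_move(g,a,slot,H=.022):
    s=TC+slot*tv+np.array([.0005,-.0008]); h=pick_yaw(g,a-90,s,TY-90)
    y=a-90+h; go(np.array(g)-.08*toolx(y),.26,y,False)
    p,w=cloud("wrist"); m=mug(w,g); print("seen",m)
    if m is None or m[4]>.003 or m[1] is None: return False
    c,a2=m[0],m[1]; y=a2-90+h
    go(c,.15,y,False); robot.move_gripper(1); line(c,H,speed=.15); robot.move_gripper(0)
    print("width",robot.read_grip_width()*88,robot.read_finger_force()); line(c,.15)
    go(s,.16,TY-90+h,False); line(s,.022+H+.004,speed=.15); print("z",lower(s,.022+H+.004))
    robot.move_gripper(.97); line(s,.17,speed=.2); print("t",robot.read_t()); return True
E
python3 - <<'E'
from h import *
mug_move((.6116,.2962),80.5,.103) 
E
```

```text
seen (array([0.6126, 0.2968]), np.float64(79.1), 944, 127, 0.0013)
width 59.668413108241275 30.00018331418687
z (0.044, np.float64(4.17))
t 41.7417
```

```bash
python3 - <<'E'
from h import *
if mug_move((.4325,.0385),111.7,0): mug_move((.4433,-.124),125.5,-.103)
go((.72,-.05),.32,90); p,w=cloud("wrist","t4")
for s in (.103,0,-.103):
    q=near(w,TC+s*tv,.05,.076,.09); c=circ(q,.029); print(s,(TC+s*tv).round(4),c.round(4),np.median(q[:,2]),len(q))
q=near(w,(.62,-.272),.03,.1,.115); print("cream",len(q),circ(q,.0125),rect(q))
print(robot.read_t())
E
```

```text
seen (array([0.4022, 0.037 ]), np.float64(112.5), 909, 138, 0.0013)
width 59.52955668959007 29.920451334064637
z (0.044, np.float64(3.31))
t 50.5167
seen (array([ 0.4429, -0.1234]), np.float64(125.6), 953, 125, 0.0013)
width 59.61907438302257 29.942083804198774
z (0.044, np.float64(2.95))
t 59.0667
0.103 [0.632  0.0541] [0.6328 0.0529] 0.08388344618068394 373
0 [ 0.6243 -0.0486] [ 0.6248 -0.049 ] 0.08392564009028103 417
-0.103 [ 0.6166 -0.1513] [ 0.6173 -0.1515] 0.08365366359270152 256h.py:28: RuntimeWarning: Mean of empty slice.
  c=q[:,:2].mean(0)
  ret = um.true_divide(
Traceback (most recent call last):
  File "h.py", line 29, in circ
    if r: s=least_squares(lambda x:np.hypot(*(q[:,:2]-x[:2]).T)-r,c,loss="soft_l1",f_scale=.001)
            ~~~~~~~~~~~~~^^^^^^^^^^^^^^^^^^^^^^^^^^^^^^^^^^^^^^^^^^^^^^^^^^^^^^^^^^^^^^^^^^^^^^^
ValueError: Initial guess is outside of provided bounds
```

View pics/t4.png

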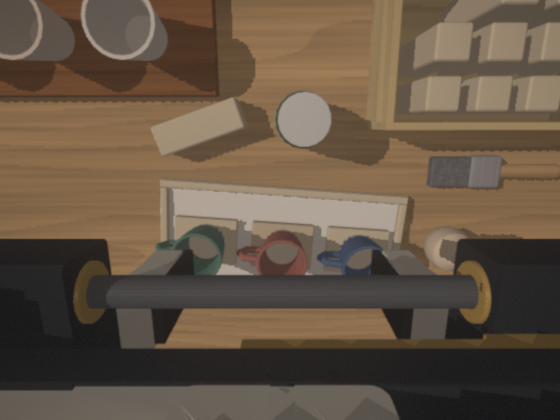

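The mugs stand on their tiles, all handles the same way; the pink one had been knocked 3 cm before I picked it up. Now the lid, after checking its pose and the set-aside spot.

```bash
python3 - <<'E'
from h import *
p,w=cloud("scene","s1")
q=w.reshape(-1,3); k=(abs(q[:,0]-.43)<.10)&(abs(q[:,1]-.39)<.125)&(q[:,2]>.008)&(q[:,2]<.4); print("in lid spot",k.sum(),q[k][:5].round(3), q[k].mean(0) if k.any() else "")
print("stand",w[130:140,378:386].reshape(-1,3).mean(0),"plate",w[158,321],"block",w[226,395])
h=pick_yaw((.4388,-.337),-1.5,(.43,.39),0); print("h",h)
y=-1.5+h; go(np.array([.4388,-.337])-.07*toolx(y),.38,y,False); p,w=cloud("wrist","l0")
q=near(w,(.4388,-.337),.07,.162,.182); print("handle",rect(q)); 
q=near(w,(.4388,-.337),.13,.130,.142); print("lid",rect(q)); print(robot.read_t())
E
```

```text
in lid spot 0 [] 
stand [0.23859441 0.57326947 0.12648681] plate [0.18020922 0.35489797 0.02198485] block [0.61426971 0.44849525 0.01858575]
h -180
handle (array([ 0.4391, -0.3371]), array([23.8, 69.6]), np.float32(88.5))
lid (array([ 0.4392, -0.337 ]), array([148.5, 194.5]), np.float32(88.3))
61.9167
```

View pics/l0.png

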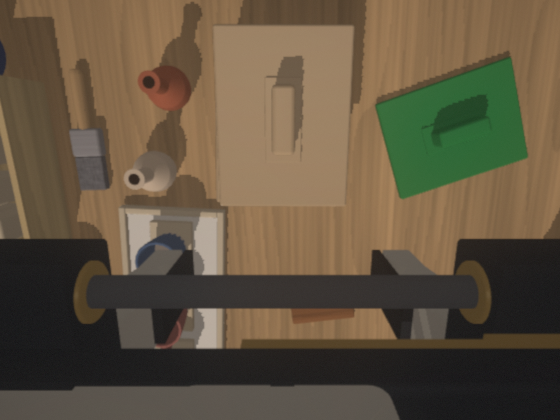

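Lid with handle at (283,118) is the buff one on the saggar; the green slab (452,130) isn't meant. Lifting it off.

```bash
python3 - <<'E'
from h import *
c=np.array([.4391,-.3371]); y=-1.5-180
go(c,.23,y,False); robot.move_gripper(.7); line(c,.143,speed=.12); robot.move_gripper(0); print("w",robot.read_grip_width()*88)
line(c,.31,speed=.15); print("w",robot.read_grip_width()*88,np.round(robot.read_force(),1))
d=np.array([.43,.39]); go(d,.31,-180,False); line(d,.025,speed=.2); print(lower(d,.025,.01))
print(robot.read_position()); robot.move_gripper(.7); line(d,.20,speed=.25)
go(np.array([.50,-.337])-.07*toolx(y),.38,y,False); p,w=cloud("wrist","v0"); np.savez("pics/v0.npz",p=p,w=w)
q=near(w,c,.13,.118,.130); print("saggar",rect(q),np.median(q[:,2])); q=near(w,c,.05,-.01,.04); print("floor",np.median(q[:,2]))
for n,g in (("red",(.593,-.385)),("cream",(.62,-.272))):
    q=near(w,g,.03,.10,.115); print(n,len(q),circ(q,.0125),rect(q))
print(robot.read_t())
E
```

```text
w 24.332950017672857
w 24.13322800465197 [-0.3 -0.7 -5.3]
(0.019000000000000003, np.float64(2.64))
[0.43010767 0.39016379 0.01913548]
saggar (array([ 0.4425, -0.336 ]), array([148.3, 194.6]), np.float32(86.5)) 0.12374675536271451
floor 0.012419412185409096
red 416 [ 0.5934392  -0.38391982] (array([ 0.5932, -0.3839]), array([24.6, 25.2]), np.float32(85.8))
cream 341 [ 0.62481946 -0.27178408] (array([ 0.6243, -0.2721]), array([23.8, 24.9]), np.float32(178.2))
76.0833
```

View pics/v0.png

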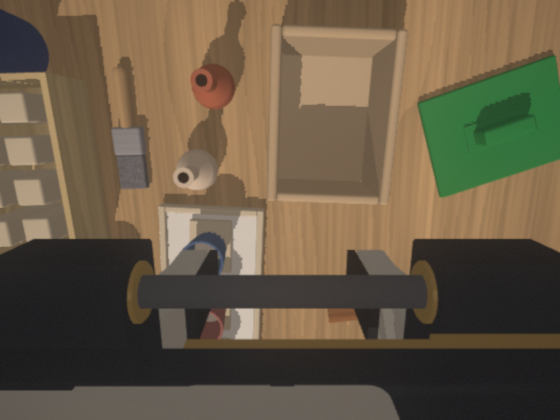

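The open saggar (335,115) has its corners clear; the red lip is at (201,80) and cream lip at (183,177). Lowering the vases now.

```bash
cat >> h.py <<'E'
SC=np.array([.4425,-.336]); SY=86.5; sv=np.array([np.cos(np.radians(SY)),np.sin(np.radians(SY))])
def vase_move(c,off,G=.070):
    c=np.array(c); y=SY-90-180; s=SC+off*sv
    go(c,.22,y,False); robot.move_gripper(.6); line(c,G,speed=.12); robot.move_gripper(0)
    print("w",robot.read_grip_width()*88,robot.read_finger_force(),np.round(robot.read_force(),1))
    line(c,.27,speed=.15); go(s,.27,y,False); line(s,.012+G+.006,speed=.12); print("z",lower(s,.012+G+.006,.009,.0005,1.2))
    print(np.round(robot.read_position(),4),np.round(robot.read_force(),1))
    robot.move_gripper(.45); line(s,.27,speed=.12); print("t",robot.read_t())
E
python3 - <<'E'
from h import *
vase_move((.5933,-.3841),-.042)
y=SY-270; go(np.array([.50,-.337])-.07*toolx(y),.38,y,False); p,w=cloud("wrist","v1")
for n,g,z in (("red",SC-.042*sv,.117),("cream",(.6245,-.272),.105)):
    q=near(w,g,.03,z-.006,z+.008); print(n,len(q),circ(q,.0125) if len(q) else "",np.median(q[:,2]))
E
```

```text
w 22.978621973168817 30.000301832769765 [-1.  -0.1  2.3]
z (0.082, np.float64(1.74))
[ 0.44   -0.378   0.0822] [ 0.   1.5 -0.6]
t 88.65
red 437 [ 0.43998713 -0.37772967] 0.117510343173448
cream 339 [ 0.62513198 -0.27196018] 0.10536257188178544
```

View pics/v1.png

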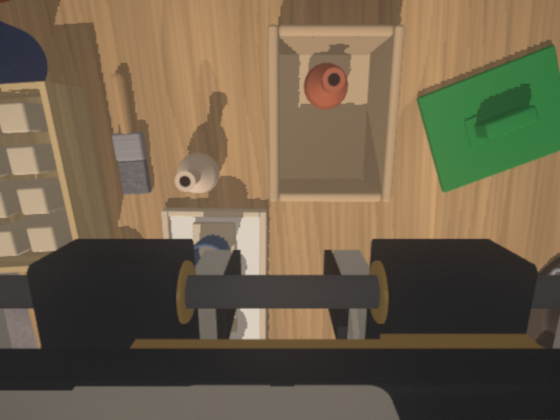

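The red vase is upright in the saggar, lip at (333,80) and at the expected height. Next are the cream vase and a look at the lid where it lies.

```bash
python3 - <<'E'
from h import *
vase_move((.625,-.272),.042)
y=SY-270; go(np.array([.50,-.337])-.07*toolx(y),.38,y,False); p,w=cloud("wrist","v2")
for n,s in (("red",-.042),("cream",.042)):
    g=SC+s*sv; q=near(w,g,.03,.111,.125); print(n,g,len(q),circ(q,.0125),np.median(q[:,2]))
q=near(w,SC,.13,.119,.128); print("saggar",rect(q))
# lid on bench
d=np.array([.43,.39]); go(d-.07*toolx(-180),.30,-180,False); p,w=cloud("wrist","l1")
q=near(w,d,.12,.040,.054); print("handle",rect(q)); q=near(w,d,.16,.008,.017); print("lid",rect(q)); print(robot.read_t())
E
```

```text
w 22.803242175090702 30.00016149133444 [0.  0.6 1.1]
z (0.0815, np.float64(6.7))
[ 0.4454 -0.2943  0.0821] [-1.5 -0.4  5.5]
t 102.3417
red [ 0.43993596 -0.37792166] 436 [ 0.44024324 -0.37769478] 0.11744202353074099
cream [ 0.44506404 -0.29407834] 371 [ 0.4450256  -0.29397355] 0.11755341228490102
saggar (array([ 0.4426, -0.3358]), array([148.3, 193. ]), np.float32(86.5))
handle (array([0.4309, 0.3902]), array([23.2, 68. ]), np.float32(90.0))
lid (array([0.4707, 0.3898]), array([192.1, 227.9]), np.float32(180.0))
105.6167
```

Both vases stand at the right height (lips at 117 mm). Lid back on.

```bash
python3 - <<'E'
from h import *
c=np.array([.4306,.3902]); go(c,.16,-180,False); robot.move_gripper(.7); line(c,.019,speed=.12); robot.move_gripper(0); print("w",robot.read_grip_width()*88)
line(c,.31,speed=.15); print("w",robot.read_grip_width()*88,np.round(robot.read_force(),1))
s=np.array([.4423,-.336]); y=SY-270; go(s,.31,y,False); line(s,.150,speed=.15); print(lower(s,.150,.011,.001,1.5))
print(np.round(robot.read_force(),1)); robot.move_gripper(.7); line(s,.25,speed=.2)
go(s-.07*toolx(y),.38,y,False); p,w=cloud("wrist","l2")
q=near(w,s,.13,.130,.142); print("lid",rect(q),np.percentile(q[:,2],[2,50,98])); q=near(w,s,.07,.162,.182); print("handle",rect(q))
go((.47,-.05),.36,-90,False) if robot.ik([.47,-.05,.36],down(-90)) is not None else print("no ik")
p,w=cloud("wrist","f0")
for k in (.103,0,-.103):
    q=near(w,TC+k*tv,.05,.076,.09); 
    if len(q)>50: print(k,(TC+k*tv).round(4),circ(q,.029).round(4),np.median(q[:,2]))
cloud("scene","f1"); print(robot.read_t())
E
```

```text
w 23.859960494384246
w 24.270917999241878 [-1.1  1.3 -6. ]
(0.142, np.float64(10.55))
[-2.8  3.4  5.5]
lid (array([ 0.4432, -0.3361]), array([148.4, 192.6]), np.float32(86.5)) [0.13460246 0.13641538 0.14070633]
handle (array([ 0.4428, -0.3361]), array([23.2, 68.4]), np.float32(86.0))
0.103 [0.632  0.0541] [0.6312 0.0524] 0.08382069170263551
0 [ 0.6243 -0.0486] [ 0.6231 -0.049 ] 0.083958734585946
-0.103 [ 0.6166 -0.1513] [ 0.6158 -0.151 ] 0.08375136286048762
120.35
```

View pics/l2.png

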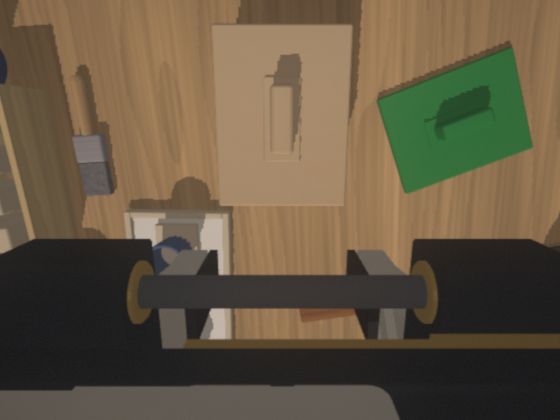

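View pics/f1.png

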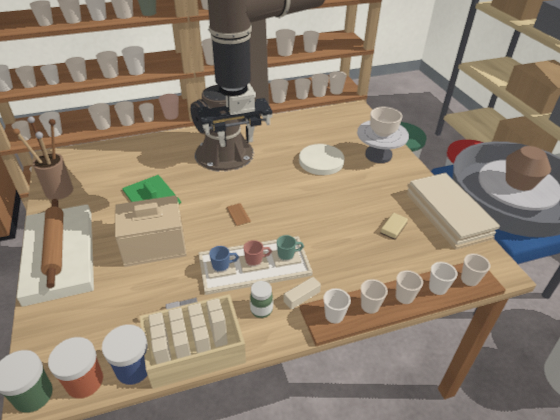

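The lid sits square on the saggar (centre within 1 mm, angle 86.5°, handle at 283,118). The three mugs (220,258), (255,253) and (287,247) stand apart on their tiles, and the bystanders haven't moved. Handing in.

```bash
python3 -c "
from rig import robot
print(robot.job_done())"
```

```text
the job is handed in; nothing more can be done
None
```

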